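# Turn over the jaw plates and reject the one cast without a boss

## Robot

A 6-joint arm with a two-finger parallel gripper is mounted at the origin on the work surface. World frame = base frame: x ahead of the robot, y to its left, z up, the work surface at z = 0. Lengths are in mm, angles in rad, forces in N, time in s.
With the tool pointing down it reaches from about 350 to 875 mm from the base axis. Payload 4.2 kg.
Tool frame: the origin (TCP) lies midway between the tips of the shut fingers; the grasp point (between the pads) lies 19 mm behind it; z points along the fingers, y is the line along which they close (so a half turn about z gives the same grasp; the last joint's range is limited). The gripper opens to 85 mm and grips with 20 to 120 N. Pads are 22 mm wide; open, the fingers measure 114 mm over their backs; the gripper's body (76 mm by 85 mm) begins 54 mm behind the grasp point. The pads swing forward as they close: fully open they stand 13 mm farther back than shut.
Start: joints at [1.456, 0.385, 0.008, 0, -1.194, -0.259], TCP at [228.189, 581.832, 231.312] pointing down, gripper open.
Joint ranges: [-3.14, 3.14], [-1.21, 2.06], [-1.07, 1.41], [-3.16, 2.05], [-2.99, -0.16], [-3.1, 3.1]. Speed limits (rad/s): [2.79, 2.79, 3.14, 3.14, 3.14, 3.14].

## Interface

Orientations are given as a unit quaternion [x, y, z, w].
In Python, from bench import read_state, get_image, job_done gives the robot as it stands.
- The arm moves only by the shell command python3 -m jog 'ROWS'. ROWS is JSON, a list of rows, each a list of 3 entries, a list of its own where there are three numbers: the shift along the world's x, y, z scaled (see below), then the turn, a rotation vector about the world's x, y, z scaled (see below), then the gripper's target within -1 to 1 (shut at 1, half-way at 0, fully open at -1). In form: [[[x, y, z], [wx, wy, wz], claw], ...]. A call has 1 to 20 rows; each row is the pose to reach, as a shift and turn from the pose commanded when the call began; what a row does not reach only later rows make up. The controller multiplies each number of a shift by 10 cm and each number of a turn by 120 degrees. A row lasts 1/10 s, in which the tool goes at most 50 mm and 8.59 degrees, less where a joint would pass 70% of its speed; a pose out of reach is approached as far as the arm can. A call with a number of a shift or a turn outside -1 to 1 is refused whole. A call with a gripper value outside its range is refused whole. The fingers move at their own pace and stop on an object; the grip force is fixed at half the most. Time passes only in rows, so rows that repeat a pose let the fingers close. It gives the time, the measured TCP pose, the force, the opening and the grip force at its end, in the units of the state.
- read_state(): the state, without advancing time (a new reading comes with each control period).
- get_image(name): name is "scene" or "top"; returns a dict with "frame" (384x512x3 uint8, red, green, blue), "range_z" (384x512 float32, mm along the optical axis (not along the pixel's ray), 0 where there is no reading), "fx", "fy", "cx", "cy" (pixels), "R" (3x3) and "t" (3): a world point X has camera coordinates R X + t. Camera axes: x right, y down, z forward; pixel columns grow to the right and rows downward; lengths in mm; the calibration is good to about 2 mm. A picture is of the moment at which its call begins.
- job_done(): hands the job in; it is judged then, once.
The state is a dict: "clock": time; "joints": joint angles; "joint_vel": joint speeds; "joint_efforts": joint torques, N m; "position": TCP position; "ee_rot": TCP orientation; "contact_force": force on the tool from outside, world axes, zero at the start; "wrist_torque": the same for the moment, N m; "gripper_width": finger opening in mm; "grasp_force": force on a finger pad.
Only numpy, scipy, OpenCV 4.12 (cv2) and the standard library are available. Lean on these libraries where they do the work, as an engineer would, in place of code of your own. Each camera call takes 0.05 s, during which the arm holds its last target. There are 200 camera calls.

## Task

Turn each of the three cast jaw plates in the green V-shaped rack over, like a page, from the back slope to the front slope, so that all three show their ribbed underside. Then take out the one whose underside has no round boss in the middle and lay it flat in the pale metal tray without dropping it from a height; leave the two sound plates in the rack, turned over.

Things in the scene. Friction and masses are not known exactly. Their poses are not given: they have to be found in the camera images.
- rack: Fixed green V-shaped trough, 300 mm long (own y); origin under its centre on the table. V bottom line 30 mm up, on the origin's x. The solid back slope rises 45 deg to own +x (away from robot), only 50 mm long (top 35 mm above the V bottom): plates stick out 40 mm past it. Front: one rib per plate, 30 mm wide, 66 mm long, rising 45 deg to own -x. Three places at y -95, 0, 95 mm (45 mm gaps).
- plate_a_center (a point): Centre of a sound jaw plate, a grey casting 90 (own x) x 50 (y) x 16 mm (z), 0.28 kg. Own +z points out of its underside: a 10 mm deep recess in a 6 mm rim, with a round central boss 26 mm wide, 9 high. Other face flat. Own +x points to its upper end. At the start it lies on the back slope, underside hidden against it (+z 135 deg from up), lower end in the V bottom; centre 37 mm above that.
- plate_b_center (a point): Centre of the other sound plate, with a boss; same sizes and axes as plate a; places in the row vary. Pushed from behind (towards rack -x) by shut fingers at the part that sticks out past the back slope, any plate tips past upright, falls on to its front rib and leans there, underside facing up and away from the robot (+z 45 deg from up). Its 50 mm wide sides overhang the rib by 10 mm each.
- plate_c_center (a point): Centre of the faulty plate: same sizes and axes as plate a, but the recess of its underside is empty, with no boss. Place in the row varies. After turning over it can be gripped from above across its 50 mm width (own y), near its upper end, and lifted straight out, still leaning at 45 deg; let go with its lower end on a flat floor, it falls flat with its underside up.
- tray_in (a point): Reject tray: a low, empty, open tray of pale bare aluminium fixed to the bench, 170 mm (own x) by 140 mm (own y) outside, walls 4 mm thick and 30 mm high. This point is the centre of its inner floor, about 4 mm above the table; own z is up.
There are look-alikes about, which are no part of the job. What is shaped like the part that bears plate_a_center but blue or brown is not meant. Of the things that look like the part that bears tray_in, take the one that is farthest to the robot's right at the start.

How it is judged (in metres and radians):
On the way:
1. all three plates have been turned over, undersides facing up (angle between each of plate_a_center, plate_b_center, plate_c_center's own z axis and vertical below 1.05 rad), for 0.2 s.
At the end, for the whole second after the job is handed in: Both sound plates rest in the rack on the front slope, underside facing up at 45 degrees (within 12 degrees); the plate without a boss lies flat (within 11 degrees, either face up) on the floor of the tray, inside its walls; all at rest (angle between plate_a_center's own z axis and vertical between 0.57 and 1 rad and linear speed of each of plate_a, plate_b, plate_c below 0.02 m/s and x of plate_a_center in the frame of rack between -0.055 and -0.005 m and y of plate_a_center in the frame of rack between -0.15 and 0.15 m and z of plate_a_center in the frame of rack between 0.055 and 0.09 m and angle between plate_b_center's own z axis and vertical between 0.57 and 1 rad and x of plate_b_center in the frame of rack between -0.055 and -0.005 m and y of plate_b_center in the frame of rack between -0.15 and 0.15 m and z of plate_b_center in the frame of rack between 0.055 and 0.09 m and x of plate_c_center in the frame of tray_in between -0.075 and 0.075 m and y of plate_c_center in the frame of tray_in between -0.06 and 0.06 m and z of plate_c_center in the frame of tray_in below 0.016 m and (angle between plate_c_center's own z axis and vertical below 0.2 rad or angle between plate_c_center's own z axis and vertical above 2.94 rad)); the robot touches nothing.
It fails at once if the faulty plate is dropped or thrown into the tray from a height (faster than 1.2 m/s, a fall of about 70 mm) (linear speed of plate_c above 1.2 m/s and horizontal distance between plate_c_center and tray_in below 0.12 m and z of plate_c_center in the frame of tray_in below 0.06 m).
It also fails if it takes over 58 s, if anything falls off the work surface, if the arm or the gripper's body presses on something with over 40 N, if the wrist force passes 120 N, or if a joint passes its speed limit or range.

## Working session

There is one attempt and no reset: what is moved stays moved. The work goes in short steps, Python scripts to look and compute and a shell command to move; the robot and the scene stay as the last step left them, time stands still between calls to the robot, and variables do not carry over. Pictures are saved under pics/ and viewed, at most 10 in all, crops included, and the job is handed in when it is done.

```bash
mkdir -p pics
cat > h.py <<'E'
import numpy as np, cv2
from bench import read_state,get_image,job_done
def cloud(im):
    z=im["range_z"]; v,u=np.mgrid[:z.shape[0],:z.shape[1]]
    P=np.stack([(u-im["cx"])*z/im["fx"],(v-im["cy"])*z/im["fy"],z],-1)
    W=(P-im["t"])@im["R"]; W[z==0]=np.nan
    return W
E
python3 - <<'E'
from h import *
ims=[get_image(n) for n in("top","scene")]
for n,i in zip("ts",ims): np.savez("im_"+n,**i)
for n,i in zip(("top","scene"),ims): cv2.imwrite("pics/%s0.png"%n,cv2.resize(i["frame"][...,::-1],(768,576)))
s=read_state();print(s)
E
```

```text
{'clock': 0.1, 'joints': array([ 1.45558578e+00,  3.85475262e-01,  6.77386124e-03, -4.26976714e-04,
       -1.19399696e+00, -2.58601528e-01]), 'joint_vel': array([-0.00027555, -0.0011943 ,  0.00566583,  0.00207321, -0.00038156,
       -0.00167255]), 'joint_efforts': array([-4.44048510e-04, -3.93319094e+01,  1.88929510e+01,  4.19790924e+00,
       -2.58602799e-03,  5.67642488e-06]), 'position': array([228.02483312, 581.36560441, 230.33926571]), 'ee_rot': array([ 9.82568758e-01, -1.85896994e-01, -1.29801770e-04,  9.62787755e-04]), 'contact_force': array([-1.05735639e-03,  3.05812411e-01,  1.17513266e+00]), 'wrist_torque': array([-0.01837573, -0.00390538, -0.02415307]), 'grasp_force': 0.0, 'gripper_width': 85.1971856133972}
```

View pics/top0.png

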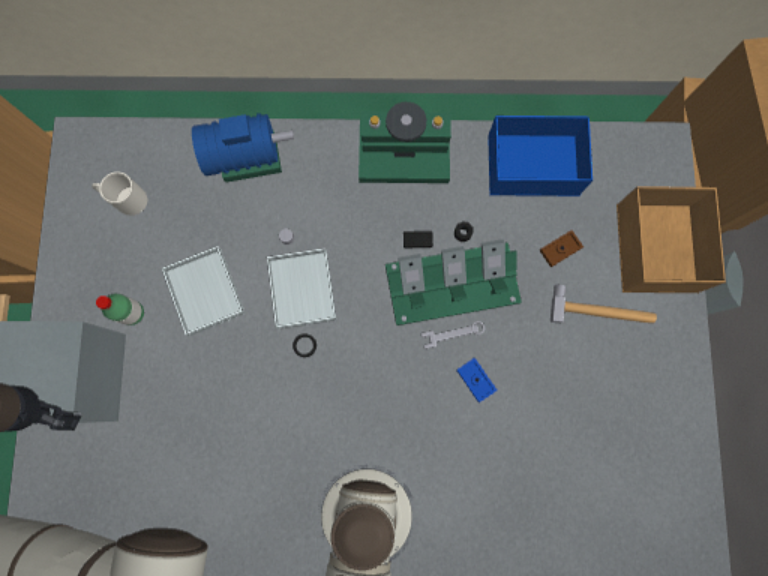

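View pics/scene0.png

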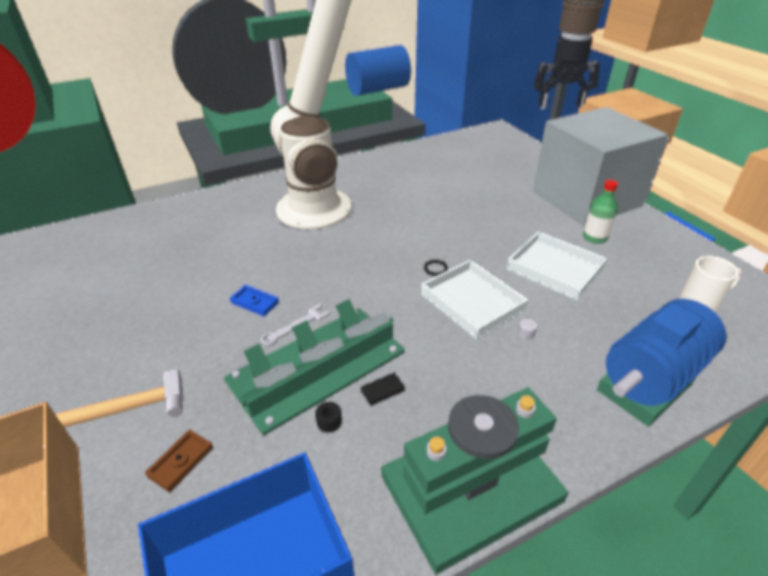

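The top view shows two pale trays, at (202,290) and (301,288) in the enlarged picture, and the green rack around (455,283). The three grey plates are at (411,272), (455,267) and (494,260). The robot's right is image right, so the tray at (301,288) fits. The blue (477,380) and brown (561,248) plates are look-alikes.

Run:
```python
from h import *
i=np.load("im_top.npz"); W=cloud(i); f=i["frame"]; hsv=cv2.cvtColor(f,cv2.COLOR_RGB2HSV)
print("cam",-i["R"].T@i["t"], i["fx"], np.isnan(W[...,0]).mean())
def rect(m,lab):
    P=W[m]; P=P[~np.isnan(P[:,0])]; r=cv2.minAreaRect(P[:,:2].astype(np.float32)); print(lab,len(P),r,np.percentile(P[:,2],[2,50,98]))
# rack green
roi=np.zeros(f.shape[:2],bool); roi[155:222,250:355]=1
g=(hsv[...,0]>50)&(hsv[...,0]<95)&(hsv[...,1]>80)&roi
rect(g,"rack")
gb=g&(abs(W[...,2]-65)<4); rect(gb,"top edge-ish")
for lab,(a,b,c,d) in dict(trayR=(160,222,170,228),trayL=(160,226,104,164)).items():
    roi=np.zeros(f.shape[:2],bool); roi[a:b,c:d]=1
    n=cv2.morphologyEx((roi&(hsv[...,2]>165)).astype(np.uint8),cv2.MORPH_OPEN,np.ones((3,3)))>0
    rect(n,lab)
    rect(roi&(W[...,2]>18)&(W[...,2]<40),lab+"walls")
roi=np.zeros(f.shape[:2],bool); roi[155:222,250:355]=1
p=roi&(W[...,2]>50)&(hsv[...,1]<60)
k,l,st,ce=cv2.connectedComponentsWithStats(p.astype(np.uint8))
for j in range(1,k):
    if st[j,4]>40: print(ce[j]*1.5); rect(l==j,"plate"); print(W[l==j].mean(0))
v=np.concatenate([cv2.resize(f[150:225,160:360,::-1],None,fx=4,fy=4,interpolation=cv2.INTER_CUBIC)])
cv2.imwrite("pics/crop1.png",v)
```

```text
Traceback (most recent call last):
FileNotFoundError: [Errno 2] No such file or directory: 'im_top.npz'
```

Run:
```python
from h import *
i=np.load("im_t.npz"); W=cloud(i); f=i["frame"]; hsv=cv2.cvtColor(f,cv2.COLOR_RGB2HSV)
print("cam",-i["R"].T@i["t"], i["fx"], np.isnan(W[...,0]).mean())
def rect(m,lab):
    P=W[m]; P=P[~np.isnan(P[:,0])]; r=cv2.minAreaRect(P[:,:2].astype(np.float32)); print(lab,len(P),r,np.percentile(P[:,2],[2,50,98]))
roi=np.zeros(f.shape[:2],bool); roi[155:222,250:355]=1
g=(hsv[...,0]>50)&(hsv[...,0]<95)&(hsv[...,1]>80)&roi
rect(g,"rack")
gb=g&(abs(W[...,2]-65)<4); rect(gb,"top edge-ish")
for lab,(a,b,c,d) in dict(trayR=(160,222,170,228),trayL=(160,226,104,164)).items():
    r2=np.zeros(f.shape[:2],bool); r2[a:b,c:d]=1
    n=cv2.morphologyEx((r2&(hsv[...,2]>165)).astype(np.uint8),cv2.MORPH_OPEN,np.ones((3,3)))>0
    if n.any(): rect(n,lab)
    rect(r2&(W[...,2]>18)&(W[...,2]<40),lab+"walls")
p=roi&(W[...,2]>50)&(hsv[...,1]<60)
k,l,st,ce=cv2.connectedComponentsWithStats(p.astype(np.uint8))
for j in range(1,k):
    if st[j,4]>40: print(ce[j]*1.5); rect(l==j,"plate"); print(W[l==j].mean(0))
cv2.imwrite("pics/crop1.png",cv2.resize(f[150:225,160:360,::-1],None,fx=4,fy=4,interpolation=cv2.INTER_CUBIC))
```

```text
cam [ 231.84310892  -42.06564364 1380.95041386] 394.6328405279688 0.004175821940104167
rack 2384 ((527.4525146484375, -195.04159545898438), (148.69554138183594, 298.6092834472656), 10.975053787231445) [ 8.09087472 15.74106754 74.45734128]
top edge-ish 157 ((523.3367919921875, -195.4347381591797), (91.36663818359375, 293.9757385253906), 10.93329906463623) [61.13837198 64.1708166  68.85914698]
trayR 1618 ((509.54620361328125, 159.79937744140625), (165.77218627929688, 135.39840698242188), 9.8645601272583) [-0.53018064  5.48331616 30.59631893]
trayRwalls 298 ((527.5757446289062, 163.93142700195312), (204.90887451171875, 140.4861602783203), 9.58407974243164) [18.96072001 29.43909255 35.90433224]
trayL 1543 ((502.68865966796875, 390.9273376464844), (166.63311767578125, 134.75128173828125), 23.401973724365234) [-0.78645112  5.35237316 12.96766271]
trayLwalls 338 ((503.3759460449219, 391.71746826171875), (172.96031188964844, 142.00225830078125), 23.08750343322754) [18.59739485 29.20961767 35.61931654]
[493.03206997 256.53498542]
plate 343 ((574.0692138671875, -281.6771240234375), (72.55976867675781, 50.95550537109375), 10.243093490600586) [ 51.45455557  82.2140187  106.7822904 ]
[ 574.02277936 -280.6870459    80.83828423]
[453.26865672 263.6238806 ]
plate 335 ((556.6669921875, -191.07899475097656), (70.52738952636719, 50.2603874206543), 11.323683738708496) [ 50.92732084  82.6409556  106.93083867]
[ 556.67037985 -190.42128542   80.78887989]
[410.95481928 271.19728916]
plate 332 ((537.589111328125, -95.1657485961914), (72.01866149902344, 49.63591003417969), 11.052038192749023) [ 52.35647632  82.04783041 105.74327196]
[538.28071186 -94.84266568  80.5604981 ]
```

View pics/crop1.png

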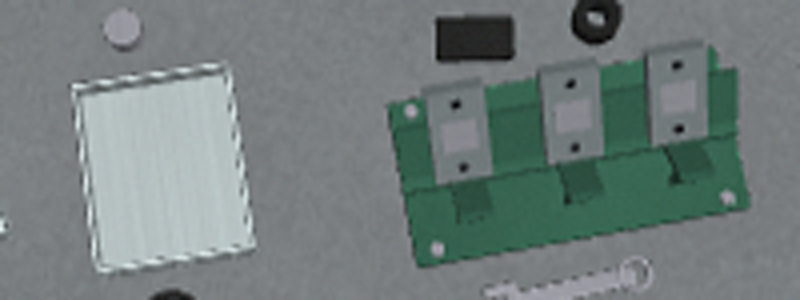

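The crop confirms the right-hand tray is empty at crop px (163,168). The three grey plates sit in the rack at crop px (460,135), (573,112) and (680,92), flat faces showing. From the depth fit, the rack origin is about (528,-196) with yaw 0.19. The tray centre is about (510,160) with yaw 0.17.

Next I approach behind the y=+95 plate, with the tool turned +0.565 rad and the fingers shut.

```bash
python3 -m jog '[[[0.27,-0.48,0],[0,0,0.07],1],[[0.53,-0.95,0],[0,0,0.14],1],[[0.53,-0.95,0],[0,0,0.21],1],[[0.53,-0.95,0],[0,0,0.27],1]]'
python3 -m jog '[[[0.27,-0.48,0],[0,0,0],1],[[0.53,-0.95,0],[0,0,0],1],[[0.53,-0.95,0],[0,0,0],1]]'
python3 -m jog '[[[0.27,-0.48,0],[0,0,0],1],[[0.53,-0.95,0],[0,0,0],1],[[0.53,-0.95,0],[0,0,0],1]]'
python3 -m jog '[[[0.27,-0.48,0],[0,0,0],1],[[0.53,-0.95,0],[0,0,0],1],[[0.53,-0.95,0],[0,0,0],1]]'
python3 -m jog '[[[0.27,-0.48,0],[0,0,0],1],[[0.53,-0.95,0],[0,0,0],1],[[0.53,-0.95,0],[0,0,0],1]]'
python3 -m jog '[[[0.27,-0.48,0],[0,0,0],1],[[0.53,-0.95,0],[0,0,0],1],[[0.53,-0.95,0],[0,0,0],1]]'
python3 -m jog '[[[0.27,-0.48,0],[0,0,0],1],[[0.53,-0.95,0],[0,0,0],1],[[0.53,-0.95,0],[0,0,0],1],[[0.53,-0.95,0],[0,0,0],1]]'
python3 - <<'E'
from h import *
s=read_state();print(s["clock"],s["position"],s["ee_rot"],s["joints"],s["gripper_width"])
i=np.load("im_t.npz"); W=cloud(i)
for n,(a,b,c,d) in dict(block=(153,167,268,290),ring=(147,162,300,318),machine=(70,123,238,302)).items(): print(n,np.nanpercentile(W[a:b,c:d,2],98),np.nanmin(W[a:b,c:d,0]))
E
```

```text
clock: 0.5
position: [282.0, 484.7, 231.3]
ee_rot: [0.995, 0.097, -0.0, 0.0]
contact_force: [-0.2, 0.3, -0.5]
gripper_width: 28.3
grasp_force: 0.0
clock: 0.8
position: [335.0, 387.8, 231.0]
ee_rot: [0.996, 0.094, -0.001, 0.001]
contact_force: [-0.5, 0.3, -0.4]
gripper_width: 0.3
grasp_force: 0.0
clock: 1.1
position: [388.0, 293.4, 231.1]
ee_rot: [0.996, 0.094, -0.001, 0.001]
contact_force: [-0.2, -0.1, 0.6]
gripper_width: 0.0
grasp_force: 0.0
clock: 1.4
position: [441.2, 199.0, 231.0]
ee_rot: [0.996, 0.094, -0.0, 0.0]
contact_force: [-1.0, 1.1, -0.3]
gripper_width: 0.2
grasp_force: 0.0
clock: 1.7
position: [494.5, 104.4, 230.9]
ee_rot: [0.996, 0.094, -0.0, 0.0]
contact_force: [-0.7, -0.1, -0.3]
gripper_width: -0.4
grasp_force: 0.0
clock: 2.0
position: [547.8, 9.5, 230.6]
ee_rot: [0.996, 0.094, -0.0, 0.0]
contact_force: [0.8, -0.1, -0.7]
gripper_width: 0.1
grasp_force: 0.0
clock: 2.4
position: [599.6, -83.4, 230.2]
ee_rot: [0.995, 0.095, -0.001, -0.0]
contact_force: [-0.1, -0.1, -0.4]
gripper_width: 0.2
grasp_force: 0.0
2.4 [599.57927784 -83.41296085 230.22090088] [ 9.95493449e-01  9.48274012e-02 -7.26769014e-04 -1.67001286e-04] [ 1.28716964e-01  3.52851432e-01 -4.31848315e-02 -4.14726000e-04
 -1.17620154e+00  1.63217932e+00] 0.16377165221295378
block 19.493147453611645 610.7000851369814
ring 34.98549247682485 630.4581660554447
machine 171.44207432783 776.8000414635366
```

```bash
python3 -m jog '[[[0,0,-0.4],[0,0,0],1],[[0,0,-0.75],[0,0,0],1]]' | grep position
python3 -m jog '[[[0,0,-0.4],[0,0,0],1],[[0,0,-0.73],[0,0,0],1],[[0,0,-0.73],[0,0,0],1]]' | egrep 'pos|force'
python3 -m jog '[[[-0.1,-0.02,0],[0,0,0],1],[[-0.2,-0.04,0],[0,0,0],1],[[-0.28,-0.055,0],[0,0,0],1],[[-0.36,-0.07,0],[0,0,0],1],[[-0.44,-0.085,0],[0,0,0],1],[[-0.5,-0.1,0],[0,0,0],1],[[-0.56,-0.11,0],[0,0,0],1],[[-0.62,-0.12,0],[0,0,0],1],[[-0.68,-0.13,0],[0,0,0],1],[[-0.74,-0.145,0],[0,0,0],1],[[-0.8,-0.155,0],[0,0,0],1],[[-0.88,-0.17,0],[0,0,0],1],[[-0.88,-0.17,0],[0,0,0],1],[[-0.88,-0.17,0],[0,0,0],1]]'
python3 - <<'E'
from h import *
i=get_image("scene")
cv2.imwrite("pics/s1.png",cv2.resize(i["frame"][180:300,130:290,::-1],None,fx=4,fy=4,interpolation=cv2.INTER_CUBIC))
E
```

```text
position: [599.1, -81.0, 156.2]
position: [595.0, -81.2, 78.7]
contact_force: [-0.9, 0.6, -0.4]
grasp_force: 0.0
clock: 4.3
position: [509.5, -100.4, 83.3]
ee_rot: [0.995, 0.095, -0.001, -0.0]
contact_force: [0.5, 0.5, 0.3]
gripper_width: -0.2
grasp_force: 0.0
```

View pics/s1.png

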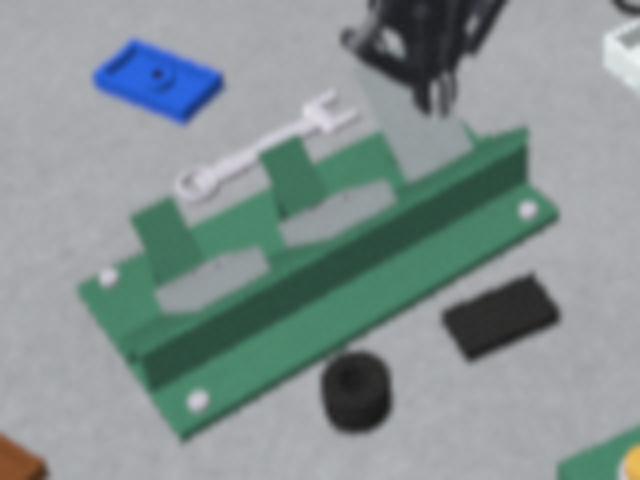

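The first plate (crop px 420,125) has tipped onto its front rib behind the fingers. The other two (340,212 and 212,282) still lie on the back slope. I'll back off, shift one place and push again, twice.

```bash
python3 -m jog '[[[0.3,0.06,0],[0,0,0],1],[[0.6,0.115,0],[0,0,0],1],[[0.9,0.17,0],[0,0,0],1],[[0.9,0.17,0],[0,0,0],1]]' | grep pos
python3 -m jog '[[[0.09,-0.46,0],[0,0,0],1],[[0.18,-0.93,0],[0,0,0],1],[[0.18,-0.93,0],[0,0,0],1]]' | egrep 'pos|contact'
python3 -m jog '[[[-0.1,-0.02,0],[0,0,0],1],[[-0.2,-0.04,0],[0,0,0],1],[[-0.28,-0.055,0],[0,0,0],1],[[-0.36,-0.07,0],[0,0,0],1],[[-0.44,-0.085,0],[0,0,0],1],[[-0.5,-0.1,0],[0,0,0],1],[[-0.56,-0.11,0],[0,0,0],1],[[-0.62,-0.12,0],[0,0,0],1],[[-0.68,-0.13,0],[0,0,0],1],[[-0.74,-0.145,0],[0,0,0],1],[[-0.8,-0.155,0],[0,0,0],1],[[-0.88,-0.17,0],[0,0,0],1],[[-0.88,-0.17,0],[0,0,0],1],[[-0.88,-0.17,0],[0,0,0],1]]' | egrep 'pos|contact'
python3 -m jog '[[[0.3,0.06,0],[0,0,0],1],[[0.6,0.115,0],[0,0,0],1],[[0.9,0.17,0],[0,0,0],1],[[0.9,0.17,0],[0,0,0],1]]' | grep pos
python3 -m jog '[[[0.09,-0.46,0],[0,0,0],1],[[0.18,-0.93,0],[0,0,0],1],[[0.18,-0.93,0],[0,0,0],1]]' | egrep 'pos|contact'
python3 -m jog '[[[-0.1,-0.02,0],[0,0,0],1],[[-0.2,-0.04,0],[0,0,0],1],[[-0.28,-0.055,0],[0,0,0],1],[[-0.36,-0.07,0],[0,0,0],1],[[-0.44,-0.085,0],[0,0,0],1],[[-0.5,-0.1,0],[0,0,0],1],[[-0.56,-0.11,0],[0,0,0],1],[[-0.62,-0.12,0],[0,0,0],1],[[-0.68,-0.13,0],[0,0,0],1],[[-0.74,-0.145,0],[0,0,0],1],[[-0.8,-0.155,0],[0,0,0],1],[[-0.88,-0.17,0],[0,0,0],1],[[-0.88,-0.17,0],[0,0,0],1],[[-0.88,-0.17,0],[0,0,0],1]]' | egrep 'pos|contact'
python3 -m jog '[[[0.3,0.06,0],[0,0,0],1],[[0.6,0.115,0],[0,0,0],1],[[0.9,0.17,0],[0,0,0],1],[[0.9,0.17,0.5],[0,0,0],1],[[0.9,0.17,1],[0,0,0],1],[[0.9,0.17,1],[0,0,0],1]]' | egrep 'clock|pos'
python3 - <<'E'
from h import *
i=get_image("scene"); t=get_image("top"); np.savez("im_t2",**t)
a=cv2.resize(i["frame"][180:300,130:290,::-1],(640,480),interpolation=cv2.INTER_CUBIC)
b=cv2.resize(t["frame"][150:225,250:357,::-1],(640,449),interpolation=cv2.INTER_CUBIC)
cv2.imwrite("pics/s2.png",cv2.resize(np.vstack([a,b]),(413,600),interpolation=cv2.INTER_AREA))
E
```

```text
position: [603.9, -82.7, 82.1]
position: [618.2, -180.7, 81.9]
contact_force: [-1.4, 1.2, 0.1]
position: [528.9, -192.8, 82.2]
contact_force: [0.3, 0.5, -0.3]
position: [623.4, -175.5, 81.4]
position: [637.9, -273.8, 81.2]
contact_force: [-0.8, -0.0, 0.3]
position: [549.3, -285.7, 82.2]
contact_force: [0.1, -0.3, -0.7]
clock: 9.15
position: [645.0, -270.6, 190.3]
```

View pics/s2.png

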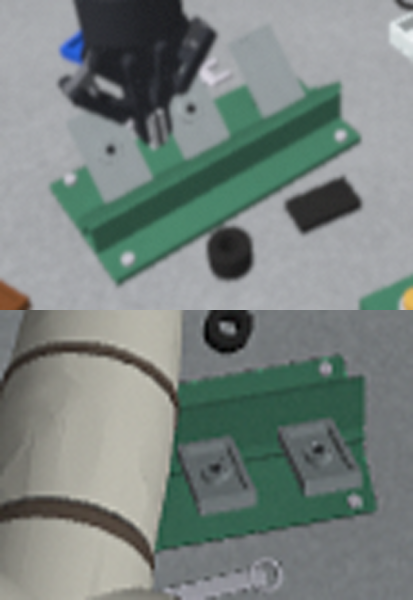

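All three plates are turned over. The middle and right ones (lower view px 217,470 and 318,450) each show a central boss. The left one (upper view px 268,70) looks plain. I'll confirm that in an enlarged crop and measure where it lies.

Run:
```python
from h import *
i=get_image("scene"); W=cloud(i); f=i["frame"]
c,s=np.cos(.19),np.sin(.19)
R=np.stack([(W[...,0]-528)*c+(W[...,1]+196)*s,-(W[...,0]-528)*s+(W[...,1]+196)*c,W[...,2]],-1)
hsv=cv2.cvtColor(f,cv2.COLOR_RGB2HSV)
for y0 in(95,0,-95):
    m=(abs(R[...,1]-y0)<40)&(R[...,0]>-90)&(R[...,0]<20)&(R[...,2]>45)&(R[...,2]<115)&(hsv[...,1]<50)
    P=R[m]; print(y0,len(P),np.percentile(P,[2,50,98],axis=0).round(1).tolist())
    n=(P[:,0]*1+P[:,2]-30)/2**.5; a=(-P[:,0]+P[:,2]-30)/2**.5
    cen=(abs(a-45)<9)&(abs(P[:,1]-np.median(P[:,1]))<9); print(" height above front slope at middle",np.median(n[cen]),"rim",np.percentile(n,95))
cv2.imwrite("pics/c2.png",cv2.resize(f[185:240,190:260,::-1],None,fx=8,fy=8,interpolation=cv2.INTER_CUBIC))
```

```text
95 517 [[-55.9, 68.4, 45.7], [-30.7, 94.7, 71.7], [5.7, 118.3, 103.5]]
 height above front slope at middle 5.179661313655162 rim 16.741997303273028
0 330 [[-40.6, -28.8, 45.7], [-18.6, -0.9, 63.8], [3.0, 20.7, 88.9]]
 height above front slope at middle 14.055140299337808 rim 16.373685462173427
-95 550 [[-55.0, -121.4, 45.6], [-24.4, -101.0, 71.1], [4.9, -72.6, 102.0]]
 height above front slope at middle 13.26747062574535 rim 16.48713573826047
```

View pics/c2.png

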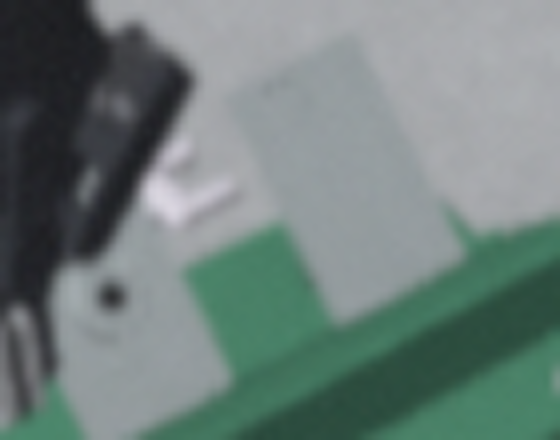

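The crop shows the left plate (px 350,180) plain, while its neighbour (110,300) has a boss. Depth agrees: the middle of the left plate is 9 mm lower than the other two. It is the faulty one, and its grip point is about (467,-112) with the TCP at z=66.

```bash
python3 -m jog '[[[-0.3,0.26,0],[0,0,0],-1],[[-0.6,0.53,0],[0,0,0],-1],[[-0.89,0.79,0],[0,0,0],-1]]' | grep pos
python3 -m jog '[[[-0.3,0.26,0],[0,0,0],-1],[[-0.6,0.53,0],[0,0,0],-1],[[-0.89,0.79,0],[0,0,0],-1],[[-0.89,0.79,0],[0,0,0],-1],[[-0.89,0.79,0],[0,0,0],-1]]'
```

```text
position: [549.3, -189.3, 180.4]
clock: 10.1
position: [461.9, -110.9, 182.3]
ee_rot: [0.995, 0.096, -0.001, 0.0]
contact_force: [0.3, 0.3, 0.4]
gripper_width: 85.4
grasp_force: 0.0
```

```bash
python3 -m jog '[[[0.04,-0.01,-0.4],[0,0,0],-1],[[0.04,-0.01,-0.7],[0,0,0],-1],[[0.04,-0.01,-0.7],[0,0,0],-1]]' | egrep 'pos|contact'
python3 -m jog '[[[0,0,-0.2],[0,0,0],-1],[[0,0,-0.46],[0,0,0],-1],[[0,0,-0.46],[0,0,0],-1],[[0,0,-0.46],[0,0,0],-1]]' | egrep 'pos|contact'
python3 -m jog '[[[0,0,0],[0,0,0],1],[[0,0,0],[0,0,0],1],[[0,0,0],[0,0,0],1],[[0,0,0],[0,0,0],1],[[0,0,0],[0,0,0],1],[[0,0,0],[0,0,0],1]]'
```

```text
position: [464.2, -112.8, 108.8]
contact_force: [-0.3, -0.3, 0.8]
position: [468.1, -112.6, 68.0]
contact_force: [0.0, 0.0, 1.0]
clock: 11.4
position: [468.0, -112.1, 68.8]
ee_rot: [0.995, 0.096, 0.001, 0.0]
contact_force: [-0.5, 1.4, 6.6]
gripper_width: 49.2
grasp_force: 61.9
```

```bash
python3 -m jog '[[[0,0,0.1],[0,0,0],1],[[0,0,0.25],[0,0,0],1],[[0,0,0.45],[0,0,0],1],[[0,0,0.65],[0,0,0],1],[[0,0,0.85],[0,0,0],1],[[0,0,0.85],[0,0,0],1]]' | egrep 'pos|contact|width'
python3 -m jog '[[[0.05,0.3,0],[0,0,0],1],[[0.1,0.6,0],[0,0,0],1],[[0.14,0.9,0],[0,0,0],1]]' | egrep 'pos|contact|width'
python3 -m jog '[[[0.05,0.3,0],[0,0,0],1],[[0.1,0.6,0],[0,0,0],1],[[0.14,0.9,0],[0,0,0],1]]' | egrep 'pos|contact|width'
python3 -m jog '[[[0.05,0.3,0],[0,0,0],1],[[0.1,0.6,0],[0,0,0],1],[[0.14,0.92,0],[0,0,0],1],[[0.14,0.92,0],[0,0,0],1],[[0.14,0.92,0],[0,0,0],1]]' | egrep 'clock|pos|contact|width|grasp'
python3 - <<'E'
from h import *
i=get_image("scene"); W=cloud(i); f=i["frame"]
P=W[(abs(W[...,0]-515)<80)&(abs(W[...,1]-160)<40)&(W[...,2]>60)&(W[...,2]<150)]
print(np.percentile(P[:,2],[1,5,10]), [P[abs(P[:,2]-z)<4].mean(0).round() for z in (112,120,130)])
cv2.imwrite("pics/s3.png",cv2.resize(f[100:240,230:400,::-1],None,fx=4,fy=4,interpolation=cv2.INTER_CUBIC))
E
```

```text
position: [468.8, -112.2, 155.2]
contact_force: [0.5, 0.2, -3.4]
gripper_width: 48.9
position: [480.3, -21.5, 151.2]
contact_force: [0.9, -0.8, -3.7]
gripper_width: 48.8
position: [494.3, 68.8, 151.1]
contact_force: [0.9, 0.2, -2.5]
gripper_width: 48.7
clock: 13.1
position: [508.1, 159.9, 150.9]
contact_force: [-0.3, -0.7, -3.0]
gripper_width: 49.0
grasp_force: 63.0
[118.15162631 121.82083658 122.61735958] [array([554., 144., 114.]), array([551., 165., 122.]), array([545., 166., 130.])]
```

View pics/s3.png

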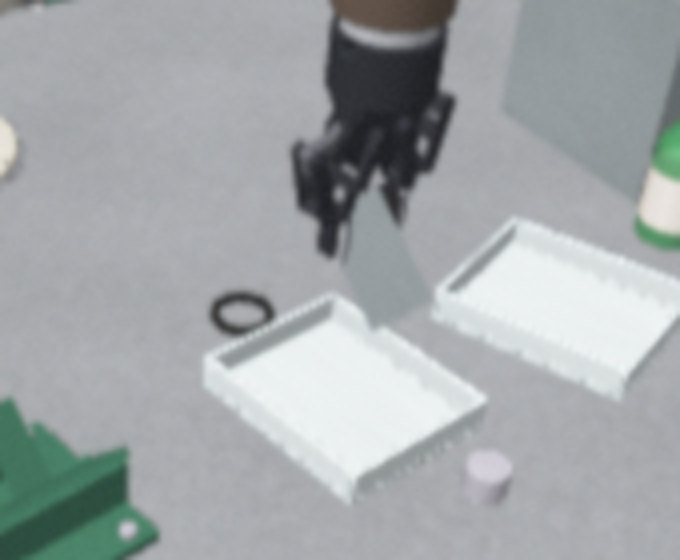

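The plate hangs leaning in the gripper (px 385,265) above the right-hand tray, and its lowest edge is at about z=112. I lower it until the lower end touches the floor.

```bash
python3 -m jog '[[[0,0,-0.3],[0,0,0],1],[[0,0,-0.6],[0,0,0],1],[[0,0,-0.85],[0,0,0],1],[[0,0,-1],[0,0,0],1],[[0,0,-1],[0,0,0],1],[[0,0,-1],[0,0,0],1]]' | egrep 'pos|contact|width'
python3 -m jog '[[[0,0,-0.03],[0,0,0],1],[[0,0,-0.06],[0,0,0],1],[[0,0,-0.06],[0,0,0],1]]' | egrep 'pos|contact|width'
```

```text
position: [509.3, 159.1, 52.5]
contact_force: [0.3, 0.2, -2.2]
gripper_width: 49.1
position: [509.2, 159.8, 46.6]
contact_force: [1.1, 0.4, -3.6]
gripper_width: 48.8
```

```bash
python3 -m jog '[[[0,0,-0.02],[0,0,0],1],[[0,0,-0.03],[0,0,0],1],[[0,0,-0.03],[0,0,0],1]]' | egrep 'pos|contact|width'
python3 -m jog '[[[0,0,-0.01],[0,0,0],1],[[0,0,-0.02],[0,0,0],1],[[0,0,-0.02],[0,0,0],1]]' | egrep 'pos|contact|width'
```

```text
position: [509.1, 159.8, 43.2]
contact_force: [-1.0, -0.3, -3.0]
gripper_width: 48.8
position: [509.2, 159.9, 42.2]
contact_force: [-3.0, -0.3, 5.4]
gripper_width: 49.2
```

Contact: the vertical force went up by 8 N. I release, rise and check.

```bash
python3 -m jog '[[[0,0,0],[0,0,0],-1],[[0,0,0],[0,0,0],-1],[[0,0,0],[0,0,0],-1],[[0,0,0],[0,0,0],-1],[[0,0,0],[0,0,0],-1],[[0,0,0],[0,0,0],-1]]' | egrep 'pos|contact|width'
python3 -m jog '[[[0,0,0.2],[0,0,0],-1],[[0,0,0.6],[0,0,0],-1],[[0,0,1],[0,0,0],-1],[[0,0,1],[0,0,0],-1]]' | egrep 'pos|contact|width'
python3 -m jog '[[[-0.3,0.3,0.3],[0,0,0],-1],[[-0.6,0.6,0.5],[0,0,0],-1],[[-0.9,0.9,0.5],[0,0,0],-1],[[-0.9,0.9,0.5],[0,0,0],-1],[[-0.9,0.9,0.5],[0,0,0],-1]]' | egrep 'clock|pos|contact'
python3 - <<'E'
from h import *
i=get_image("scene"); f=i["frame"]; W=cloud(i); t=get_image("top"); T=cloud(t)
c,s=np.cos(.172),np.sin(.172); 
x=(W[...,0]-510)*c+(W[...,1]-160)*s; y=-(W[...,0]-510)*s+(W[...,1]-160)*c
m=(abs(x)<78)&(abs(y)<63)&(W[...,2]>9)&(W[...,2]<60)
print(len(x[m]),np.percentile(x[m],[5,50,95]),np.percentile(y[m],[5,50,95]),np.percentile(W[m][:,2],[5,50,95]))
a=cv2.resize(f[130:285,140:360,::-1],(700,493),interpolation=cv2.INTER_CUBIC)
b=cv2.resize(t["frame"][150:225,160:360,::-1],(700,262),interpolation=cv2.INTER_CUBIC)
cv2.imwrite("pics/s4.png",cv2.resize(np.vstack([a,b]),(556,600),interpolation=cv2.INTER_AREA))
E
```

```text
position: [509.2, 159.8, 41.3]
contact_force: [1.0, -0.2, 0.7]
gripper_width: 85.3
position: [512.7, 161.6, 147.2]
contact_force: [0.4, 0.2, 0.5]
gripper_width: 85.3
clock: 16.15
position: [418.4, 250.3, 191.1]
contact_force: [0.2, -0.2, -0.2]
348 [-45.89871541  -4.5572354   39.26274892] [-27.39694298   0.64268631  61.35181186] [ 9.30018654 15.67027819 21.98782773]
```

View pics/s4.png

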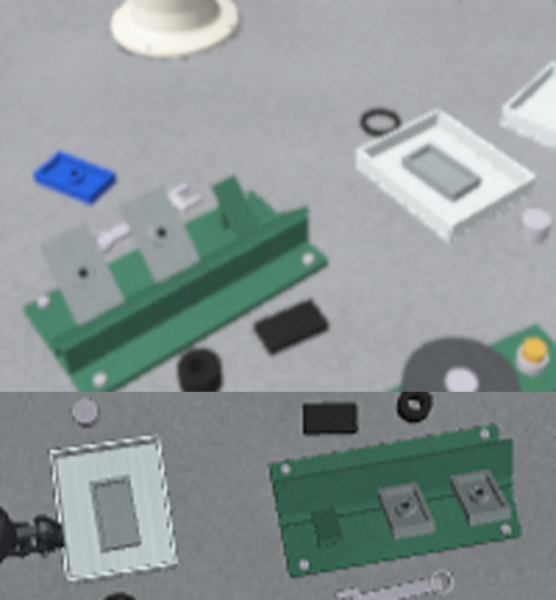

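The faulty plate lies flat, recess up, in the middle of the tray (top view px 115,515). Both plates with a boss lean on their front ribs (px 405,508 and 480,495), and the gripper is clear of everything.

```bash
python3 -c "
from bench import job_done
print(job_done())"
```

```text
the job is handed in; nothing more can be done
None
```

The job is handed in at about 16 s of the 58 s: all three plates were turned over, the one without a boss lies flat in the right-hand tray, and the two sound plates rest on the front slope; the hand-in call returned no verdict.

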